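# Draw the plug gauge partway and hold it

### The job

In the black nest under the hinged keeper plate, a steel plug gauge stands fully home in its steel block. Swing the keeper plate right over by its side pin until it lies flat on its back on the other side, then take the plug by its head and draw it straight up out of the snug bore about 35 mm, until the whole narrow waist shows above the block while the thick end is still well inside. Do not bind it so that the block lifts out of the nest, do not pull the plug right out, leave everything else alone, and finish still holding the plug steady at that height.

Things in the scene. Friction and masses are not known exactly. Their poses are not given: they have to be found in the camera images.
- nest: fixed black base 195 x 110 x 12 mm with a square pocket (inside 46 mm, walls to 36 mm above the table) holding the steel block; origin on the table under the pocket's centre, x axis from the pocket towards the hinge. Stands left or right of the robot's middle, its x axis pointing to the robot's right (-y) within 18 degrees. A round pillar at nest x = 115 mm, 121 mm high, lies under the turned-over plate
- nest_hinge (a point): middle of the keeper's hinge axis, which runs along nest y at nest x = 50 mm, 125 mm above the table, between two thin aluminium posts at nest y = -43 and +43 mm (8 mm thick, up to 131 mm above the table)
- keeper (a joint): angle of the keeper plate about its hinge (rad): 0 = level over the plug's head, pi = turned right over, level on the nest +x side of the hinge; starts at 0 to 0.3. It swings up and over; a stiff hinge (0.13 N m friction) keeps it where it is left. Aluminium plate 82 x 70 x 6 mm, 0.13 kg, its underside 122 mm above the table at 0
- keeper_pin (a point): grip point on the keeper plate's handle: a dark round pin 10 mm in diameter, parallel to the hinge, standing out of the plate's nest +y side at its free edge. The point is on the pin's axis, 80 mm from the hinge axis, at nest y = 68 mm; the bare pin runs from nest y = 35 to 92 mm. The pin turns with the plate, so it can turn within a grip across it
- block: loose steel block 44 x 44 x 70 mm, 0.85 kg, sitting in the nest's pocket with 1 mm play each side, with a 21 mm upright bore right through its centre; origin at the centre of its underside (12 mm above the table), z up along the bore; its top face is 82 mm above the table
- block_mouth (a point): centre of the bore's mouth in the block's top face
- plug: steel plug gauge, about 0.24 kg, 102 mm long, in the bore; origin at its lower end's centre, z along its axis to the head. From below: 43 mm thick end (20 mm dia), 10 mm waist (14 mm dia), 15 mm of 20 mm dia, flange 28 mm dia x 4 mm that rests on the block when home (lower end then 2 mm above the block's underside), round head 22 mm dia x 30 mm. Slides if kept straight, drops back if let go
- plug_head (a point): centre of the plug's round head, on its axis, 15 mm above the flange's upper face and 15 mm below the head's top; 101 mm above the table when home
- cast0: hollow grey block, 46 mm cube with a 23 mm square pocket, in the second black nest, with the spare pin standing in it; leave alone
- cast1: hollow grey block, 46 mm cube, in the second black nest; leave alone
- cast2: hollow pale wooden block, 46 mm cube, in the second black nest; leave alone
- sparepin: spare pin with a square 18 mm shank and a wider head, standing in a hollow block, top about 90 mm above the table; leave alone
- driver: screwdriver lying on the table left of the nests; leave alone
- spanner: spanner lying on the table right of the nests; leave alone
- oiljar: small clear jar, 50 mm high, between and beyond the nests; leave alone
- collar: steel ring 38 mm across, 18 mm high, between the nests on the robot's side; leave alone
There are look-alikes about, which are no part of the job. There is more than one size of the nest; the one meant has the size given above.

How it is judged:
On the way, in this order (a step that is already met when the one before it is completed fails the run):
1. the keeper plate is turned right over while the plug is still home (value of joint keeper above 2.95 rad and z of plug in the frame of block below 0.008 m), for 0.2 s.
2. the plug has started up out of the bore, the block staying seated (z of plug in the frame of block above 0.015 m and z of block in the frame of nest below 0.0155 m and angle between the z axis of block and the z axis of nest, either way round below 0.05 rad), for 0.1 s.
At the end, for the whole second after the job is handed in: the keeper plate lies turned over (within 0.24 rad of flat); the plug is drawn 27 to 43 mm out of the bore, in line with it within 0.05 rad, gripped by the fingers and still; the block sits down in the nest (lifted less than 3.5 mm, within 0.05 rad of square) (value of joint keeper above 2.9 rad and z of plug in the frame of block between 0.029 and 0.045 m and angle between the z axis of plug and the z axis of block, either way round below 0.05 rad and horizontal distance between plug and block below 0.004 m and linear speed of plug below 0.02 m/s and contact force between the fingers and plug above 3 N and z of block in the frame of nest below 0.0155 m and angle between the z axis of block and the z axis of nest, either way round below 0.05 rad); the arm keeps its last pose, push and grip.
It fails at once if the block is lifted out of its seat by more than 8 mm (z of block in the frame of nest above 0.02 m).
It fails at once if the plug comes right out of the bore (z of plug in the frame of block above 0.068 m).
It fails at once if another thing is moved more than 30 mm (distance of any of cast0, cast1, cast2, sparepin, driver, spanner, oiljar, collar from where it was at the start of the episode above 0.03 m).
It also fails if it takes over 54 s, if anything falls off the work surface, if the arm or the gripper's body presses on something with over 40 N, if the wrist force passes 120 N, or if a joint passes its speed limit or range.

### The arm

A 7-joint arm with a two-finger parallel gripper is mounted at the origin on the work surface. World frame = base frame: x ahead of the robot, y to its left, z up, the work surface at z = 0. Lengths are in m, angles in rad, forces in N, time in s.
With the tool pointing down it reaches from about 0.35 to 0.775 m from the base axis. Payload 3.1 kg.
Tool frame: the origin (TCP) lies between the finger pads; the fingertips stand 14 mm ahead of it and the grasp point (between the pads) lies 5 mm behind it (manip.nose_length is the distance from the TCP to the fingertips, in m); y points along the fingers, z is the direction in which the jaws open and shut, and the axes are right-handed (so a half turn about y gives the same grasp; the last joint's range is limited). The gripper opens to 85 mm and grips with 20 to 120 N. Pads are 22 mm wide; open, the fingers measure 114 mm over their backs; the gripper's body (76 mm by 85 mm) begins 54 mm behind the grasp point. The pads swing forward as they close: fully open they stand 13 mm farther back than shut.
Start: joints at [-1.153, 0.311, 0.014, 1.512, -0.004, 1.319, -0.027], TCP at [0.244, 0.493, 0.216] pointing down, gripper open.
Joint ranges: [-2.7, 2.7], [-0.3, 1.91], [-1.27, 1.3], [0.12, 2.57], [-1.44, 4.58], [0.2, 2.03], [-3.05, 3.05]. Speed limits (rad/s): [2.79, 2.79, 3.14, 3.14, 3.14, 3.14, 3.14].

### API

Orientations are given as a rotation vector (axis times angle).
In Python, from station import manip, kinematics, readout, vision, workorder gives the robot as it stands. Calls block until the motion is done:
- manip.reach(position, orientation): joint-space move of the TCP to a pose.
- manip.line_to(position, ori=None, feed=0.15, threshold=None): straight line of the TCP; ori=None keeps the orientation; feed is the mean speed in m/s. With threshold (N) it stops when the force on the tool has changed by that much, and returns True; else False.
- manip.move_j(angles): joint-space move.
- manip.grip(opening, newtons=None): finger opening in m; newtons is the grip in N (None keeps the last); returns when the fingers have stopped.
- manip.wait(seconds).
- kinematics.ik(position, orientation): joint angles nearest the present ones, or None.
- readout.state(): the state.
- vision.capture(name): name is "side" or "top"; returns the picture (400x640x3 uint8, red, green, blue); there is no depth.
- vision.camera_info(name): a dict with "intrinsics" (3x3 intrinsics, pixels), "extrinsics" (4x4, takes a point from world to camera coordinates). Camera axes: x right, y up, looking along -z (the intrinsics and any distortion apply to the point x, -y, -z); pixel columns grow to the right and rows downward; lengths in m; the calibration is good to about 2 mm. A picture is of the moment at which its call begins. camera_info takes no time and is no camera call.
A pose or a line that the arm cannot do raises manip.Unreachable and nothing moves.
- workorder.job_done(): hands the job in, once; it reports no verdict.
The state is a dict: "time_s": time; "joints": joint angles; "joint_velocities": joint speeds; "effort": joint torques, N m; "ee_pos": TCP position; "ee_rot": TCP orientation; "ft_force": force on the tool from outside, world axes, zero at the start; "wrist_torque": the same for the moment, N m; "width": finger opening in m.
Only numpy, scipy, OpenCV 4.12 (cv2) and the standard library are available. Lean on these libraries where they do the work, as an engineer would, in place of code of your own. Each camera call takes 0.05 s, during which the arm holds its last target.

## Working session

There is one attempt and no reset: what is moved stays moved. The work goes in short steps, each a Python script; the robot and the scene stay as the last script left them, time stands still between calls to the robot, and variables do not carry over. Pictures are saved under pics/ and viewed, and the job is handed in when it is done.

```bash
ls; mkdir -p pics; python3 - <<'E'
from station import manip, kinematics, readout, vision, workorder
import cv2, numpy as np
np.set_printoptions(precision=5,suppress=True)
for n in ("side","top"):
    im=vision.capture(n); cv2.imwrite(f"pics/{n}0.png",im[:,:,::-1])
    i=vision.camera_info(n); print(n,i)
s=readout.state(); print(s); print(manip.nose_length)
E
```

```text
pics
side {'intrinsics': array([[510.79918,   0.     , 319.93648],
       [  0.     , 510.79918, 206.44184],
       [  0.     ,   0.     ,   1.     ]]), 'extrinsics': array([[ 0.88752, -0.46073,  0.00575, -0.45534],
       [ 0.35877,  0.69884,  0.6188 , -0.21735],
       [-0.28911, -0.54714,  0.78553, -1.18409],
       [ 0.     ,  0.     ,  0.     ,  1.     ]])}
top {'intrinsics': array([[505.69431,   0.     , 318.16467],
       [  0.     , 505.69431, 193.0709 ],
       [  0.     ,   0.     ,   1.     ]]), 'extrinsics': array([[ 0.02016, -0.99976, -0.00898, -0.00831],
       [ 0.99804,  0.01959,  0.05952, -0.48928],
       [-0.05933, -0.01016,  0.99819, -1.3722 ],
       [ 0.     ,  0.     ,  0.     ,  1.     ]])}
{'time_s': 0.1, 'joints': array([-1.15271,  0.31164,  0.01396,  1.51292, -0.00439,  1.31921,
       -0.02718]), 'joint_velocities': array([ 0.00108, -0.00153, -0.00115, -0.00348,  0.001  , -0.00204,
       -0.00127]), 'effort': array([  0.00077, -38.08616,   0.14682, -23.12415,   0.01237,   0.00815,
         0.00001]), 'ee_pos': array([0.24373, 0.49226, 0.21462]), 'ee_rot': array([-1.5427 ,  0.36086, -0.36022]), 'ft_force': array([-0.17709, -0.28883,  0.11662]), 'wrist_torque': array([-0.03336, -0.04145, -0.05811]), 'width': 0.08558916721059202}
0.014
```

View pics/side0.png

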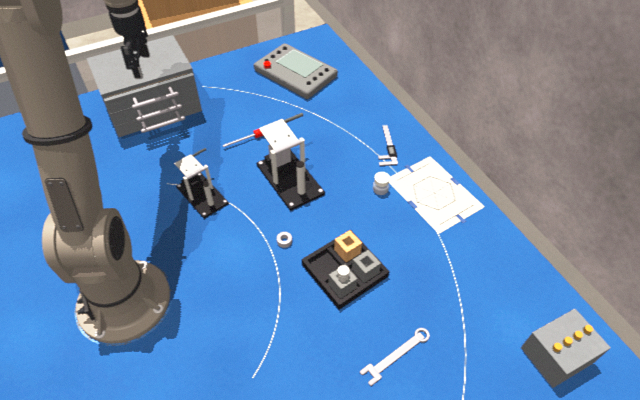

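View pics/top0.png

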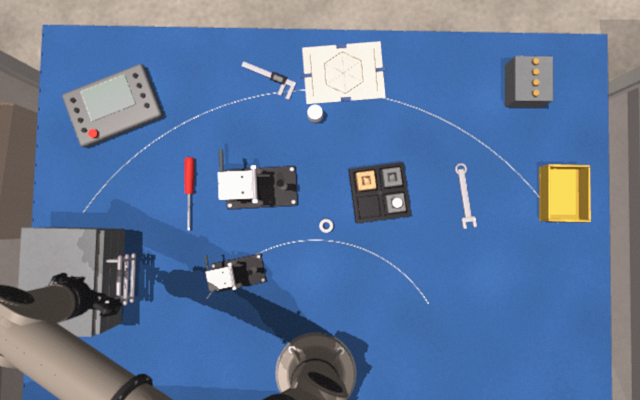

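```bash
python3 - <<'E'
import cv2
a=cv2.imread("pics/top0.png")[135:225,205:310]; cv2.imwrite("pics/top0c.png",cv2.resize(a,None,fx=6.5,fy=6.5,interpolation=cv2.INTER_CUBIC))
a=cv2.imread("pics/side0.png")[105:215,245:335]; cv2.imwrite("pics/side0c.png",cv2.resize(a,None,fx=5.4,fy=5.4,interpolation=cv2.INTER_CUBIC))
E
```

```text
(no output)
```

View pics/top0c.png

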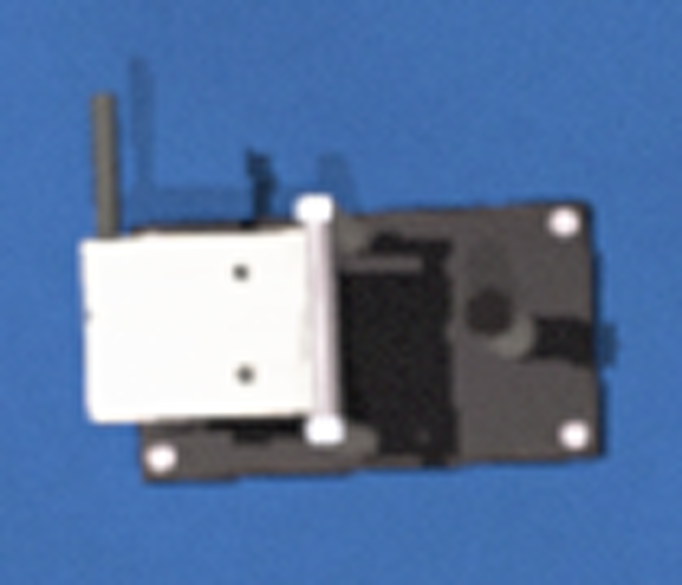

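View pics/side0c.png

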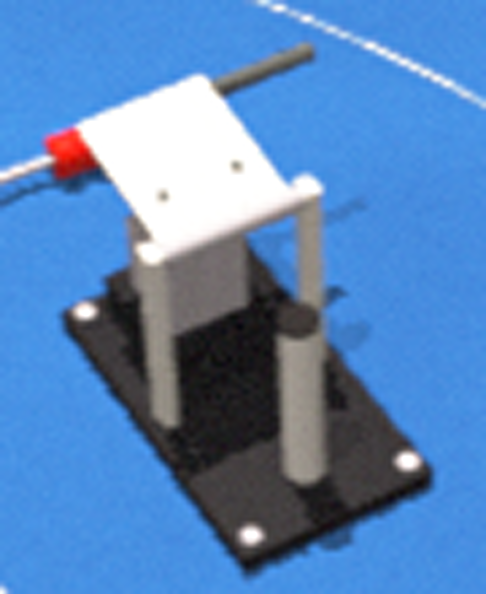

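```bash
cat > h.py <<'E'
import numpy as np, cv2
from scipy.optimize import least_squares
from scipy.spatial.transform import Rotation as R
np.set_printoptions(precision=4,suppress=True)
def proj(info,P):
    K,E=info["intrinsics"],info["extrinsics"]
    p=np.atleast_2d(P)@E[:3,:3].T+E[:3,3]
    p=p*[1,-1,-1]
    q=p@K.T
    return q[:,:2]/q[:,2:]
def nestpts(v):
    x,y,yaw=v[:3]
    c,s=np.cos(yaw),np.sin(yaw)
    return np.array([[c,-s,0],[s,c,0],[0,0,1]]),np.array([x,y,0])
def kp(th,yy,r=.08): return [.05-r*np.cos(th),yy,.125+r*np.sin(th)]
E
cat > fit.py <<'E'
from h import *
from station import vision
I={n:vision.camera_info(n) for n in("side","top")}
T=lambda u,v:((u+.5)/6.5-.5+205,(v+.5)/6.5-.5+135)
S=lambda u,v:((u+.5)/5.4-.5+245,(v+.5)/5.4-.5+105)
post=lambda s:[.05,s*.043,.131]
obs=[("top",T(314,207),post(1)),("top",T(323,430),post(-1)),("top",T(489,312),[.115,0,.121]),("top",T(103,96),"pin"),
("side",S(307,187),post(1)),("side",S(149,250),post(-1)),("side",S(299,320),[.115,0,.121]),("side",S(309,50),"pin")]
def res(v,w=0):
    Rm,t=nestpts(v); r=[]
    for n,uv,p in obs:
        p=kp(v[3],.092) if p=="pin" else p
        q=proj(I[n],Rm@np.array(p)+t)[0]
        if v.size>4 and n=="side": q=q+v[4:6]
        r+=list(q-uv)
    return np.array(r)
s=least_squares(res,[.5,.15,-1.57,.1]); print(s.x); print(s.fun.reshape(-1,2))
np.save("nest.npy",s.x)
Rm,t=nestpts(s.x)
for nme,p in [("plug",[0,0,.101]),("hinge",[.05,0,.125]),("pin",kp(s.x[3],.068))]: print(nme,Rm@np.array(p)+t)
for n in I:
    im=cv2.imread(f"pics/{n}0.png")
    for p in [[0,0,0],[.05,.043,.131],[.05,-.043,.131],[.115,0,.121],kp(s.x[3],.092),kp(s.x[3],.035),[.022,.022,.082],[.022,-.022,.082],[.05,.055,.012],[.05,-.055,.012]]:
        q=proj(I[n],Rm@np.array(p)+t)[0]; cv2.circle(im,tuple(int(round(z*16)) for z in q),16,(0,0,255),-1,shift=4)
    c=im[135:225,205:310] if n=="top" else im[105:215,245:335]
    cv2.imwrite(f"pics/{n}fit.png",cv2.resize(c,None,fx=5,fy=5,interpolation=cv2.INTER_CUBIC))
E
python3 fit.py
```

```text
[ 0.4984  0.2132 -1.4951  0.1134]
[[-0.1718  0.5726]
 [ 0.0798  0.2801]
 [-0.1694  0.2599]
 [-0.239  -0.009 ]
 [ 0.2066 -0.2643]
 [ 0.376   0.4577]
 [ 0.1709 -0.3191]
 [ 0.5002  0.0612]]
plug [0.4984 0.2132 0.101 ]
hinge [0.5022 0.1634 0.125 ]
pin [0.564  0.2478 0.1341]
```

View pics/sidefit.png

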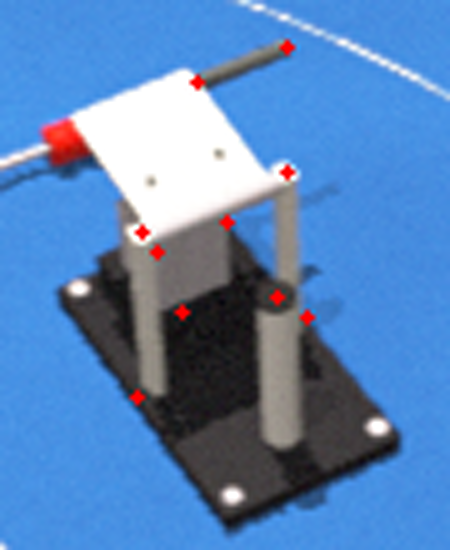

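View pics/topfit.png

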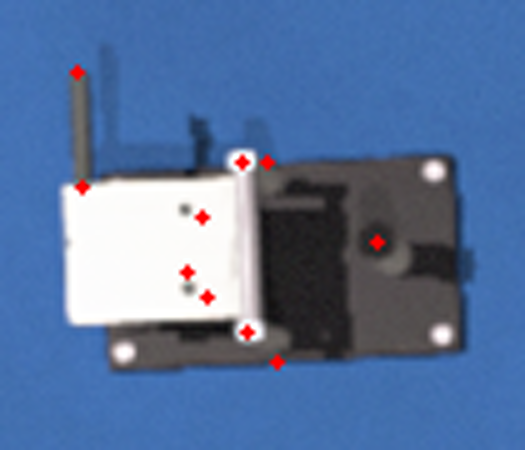

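```bash
cat >> h.py <<'E'
def ori(d):
    d=np.array(d,float); d/=np.linalg.norm(d); y=np.array([0,0,-1.])
    return R.from_matrix(np.c_[np.cross(y,d),y,d]).as_rotvec()
def show(s): print("t",round(s["time_s"],2),"p",np.array(s["ee_pos"]),"F",np.array(s["ft_force"]),"M",np.array(s["wrist_torque"]),"w",round(s["width"],4))
E
python3 - <<'E'
from h import *
from station import *
from station import manip, kinematics, readout
s=readout.state(); print(R.from_rotvec(s["ee_rot"]).as_matrix())
v=np.load("nest.npy"); Rm,t=nestpts(v)
for sg in(1,-1):
  for nm,th in(("start",v[3]),("mid",1.57),("end",np.pi)):
    P=Rm@np.array(kp(th,.068))+t-[0,0,.005]; print("x",sg,nm,P,kinematics.ik(P,ori(sg*Rm[:,0])))
  P=Rm@np.array([0,0,.103])+t
  print("y",sg,P,kinematics.ik(P,ori(sg*Rm[:,1])))
E
```

```text
[[ 0.8962 -0.0009  0.4436]
 [-0.4436 -0.002   0.8962]
 [ 0.0001 -1.     -0.0021]]
x 1 start [0.564  0.2478 0.1291] [-0.8224  0.549   0.5806  1.4663 -0.3099  1.2186 -1.6972]
x 1 mid [0.57   0.1686 0.2   ] [-0.7301  0.4546  0.6129  1.4268 -0.2623  1.3423 -1.601 ]
x 1 end [0.576  0.0887 0.12  ] [-0.6217  0.4995  0.6316  1.58   -0.3129  1.1651 -1.4189]
y 1 [0.4984 0.2132 0.103 ] [-0.724   0.3982  0.38    1.7102 -0.1652  1.0648 -0.2149]
x -1 start [0.564  0.2478 0.1291] [-0.5401  0.5023  0.1462  1.4537 -0.0756  1.1911  1.2629]
x -1 mid [0.57   0.1686 0.2   ] [-0.4805  0.4139  0.237   1.4162 -0.0976  1.323   1.4077]
x -1 end [0.576  0.0887 0.12  ] [-0.3919  0.4526  0.2938  1.5707 -0.1399  1.1391  1.5792]
y -1 [0.4984 0.2132 0.103 ] [-0.3751  0.3868 -0.0793  1.6961  0.0343  1.06    2.752 ]
```

Candidates in the top view. For the nest: the large hinged assembly at (258,187), the small look-alike hinged assembly at (237,273), and the second black nest with the castings at (380,192). For the pin: the dark rod from (221,150) to (222,171), its shadow at (226,150), and a shadow stub at (245,163).

I choose the large assembly. The stated post spacing, pillar offset and heights fit it to within 0.6 px in both views, and the close crops show the marks sitting on the post tops, pillar and pin.

```bash
python3 - <<'E'
from h import *
from station import manip, kinematics, readout, vision
v=np.load("nest.npy"); Rm,t=nestpts(v)
o=ori(-Rm[:,0]); P=Rm@np.array(kp(v[3],.068))+t-[0,0,.005]
manip.line_to([.244,.493,.29])
manip.grip(.05,30)
manip.reach([P[0],P[1],.25],o); show(readout.state())
manip.line_to([P[0],P[1],.19],feed=.12)
s=readout.state(); show(s); print(P, R.from_rotvec(s["ee_rot"]).as_matrix())
for n in("side","top"): cv2.imwrite(f"pics/{n}1.png",vision.capture(n)[:,:,::-1])
a=cv2.imread("pics/side1.png")[60:210,220:370];b=cv2.imread("pics/top1.png")[110:240,180:310]
cv2.imwrite("pics/c1.png",np.hstack([cv2.resize(a,(400,400)),cv2.resize(b,(400,400))]))
E
```

```text
t 2.69 p [0.5631 0.2497 0.2501] F [-1.311   0.4299 -0.5344] M [ 0.0466  0.0449 -0.0466] w 0.0499
t 3.34 p [0.5642 0.2484 0.1906] F [-0.391  -0.2787  1.1137] M [-0.0116 -0.0209  0.0336] w 0.05
[0.564  0.2478 0.1291] [[ 0.9971  0.001  -0.0764]
 [ 0.0764  0.0006  0.9971]
 [ 0.001  -1.      0.0005]]
```

View pics/c1.png

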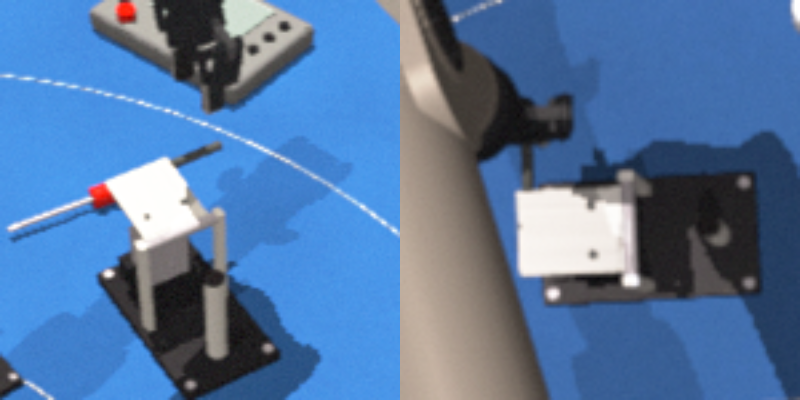

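The fingers straddle the pin: in the side view they are at (185,75) and (212,100), with the pin at (200,155) below them. Descending and gripping.

```bash
python3 - <<'E'
from h import *
from station import manip, kinematics, readout, vision
v=np.load("nest.npy"); Rm,t=nestpts(v)
P=Rm@np.array(kp(v[3],.068))+t-[0,0,.005]
print(manip.line_to(P,feed=.1,threshold=8)); show(readout.state())
manip.grip(.0,35); show(readout.state())
for n in("side","top"): cv2.imwrite(f"pics/{n}2.png",vision.capture(n)[:,:,::-1])
a=cv2.imread("pics/side2.png")[60:210,220:370];b=cv2.imread("pics/top2.png")[110:240,180:310]
cv2.imwrite("pics/c2.png",np.hstack([cv2.resize(a,(400,400)),cv2.resize(b,(400,400))]))
E
```

```text
False
t 4.2 p [0.5645 0.248  0.1297] F [ 0.1089 -0.4608  0.0244] M [-0.0263 -0.0192  0.0284] w 0.0501
t 4.73 p [0.564  0.2478 0.1291] F [ 0.4504 -0.0072  0.6897] M [ 0.0052 -0.0356 -0.0507] w -0.0
```

View pics/c2.png

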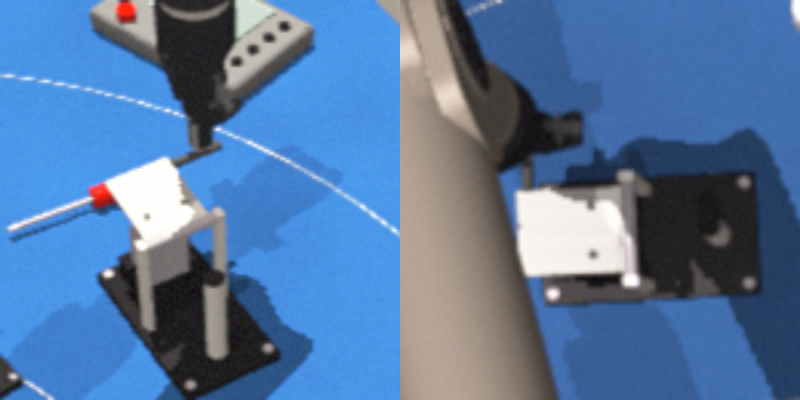

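```bash
python3 - <<'E'
from h import *
from station import vision
v=np.load("nest.npy"); Rm,t=nestpts(v)
I=vision.camera_info("side")
P=Rm@np.array(kp(v[3],.068))+t
for q in (P,P-[0,0,.019],Rm@np.array(kp(v[3],.092))+t): print((proj(I,q)[0]-[265,90])*10)
a=cv2.imread("pics/side2.png")[90:150,265:325]
cv2.imwrite("pics/c2b.png",cv2.resize(a,(600,600),interpolation=cv2.INTER_CUBIC))
E
```

```text
[296.4761 270.3616]
[298.7864 323.0784]
[373.1501 239.1305]
```

View pics/c2b.png

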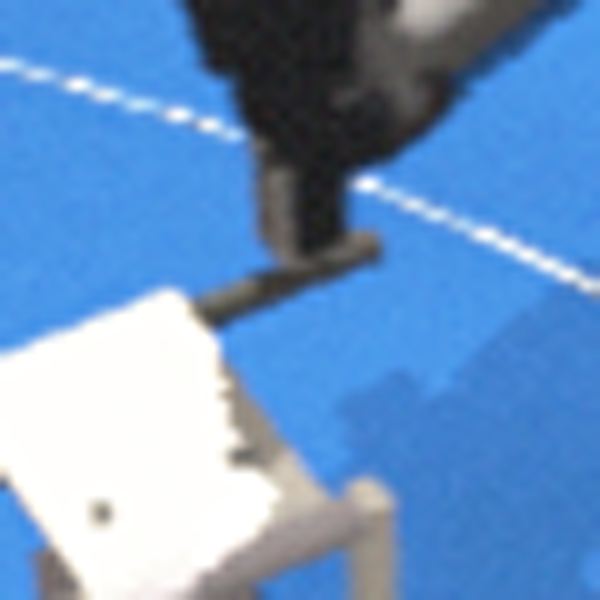

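```bash
python3 - <<'E'
from h import *
from station import vision
v=np.load("nest.npy"); Rm,t=nestpts(v)
I=vision.camera_info("side")
E=I["extrinsics"]; print("cam",-E[:3,:3].T@E[:3,3])
p=np.array([0.5642,0.2484,0.1906])
for d in(-.025,.025,-.037,.037):
  for w in(-.011,.011):
    for z in (-.014,0): print(d,w,z,proj(I,p+Rm@np.array([d,w,z]))[0], ((proj(I,p+Rm@np.array([d,w,z]))[0])-[265,65])*10)
a=cv2.imread("pics/side1.png")[65:125,265:325]
cv2.imwrite("pics/c1b.png",cv2.resize(a,(600,600),interpolation=cv2.INTER_CUBIC))
E
```

```text
cam [ 0.1398 -0.7058  1.0673]
-0.025 -0.011 -0.014 [285.7727 100.7397] [207.7272 357.3966]
-0.025 -0.011 0 [285.5235  96.5787] [205.2353 315.787 ]
-0.025 0.011 -0.014 [292.9735  97.9127] [279.7346 329.1272]
-0.025 0.011 0 [292.7843  93.7511] [277.8427 287.5109]
0.025 -0.011 -0.014 [295.2283 111.5374] [302.2834 465.3744]
0.025 -0.011 0 [295.0532 107.3839] [300.5317 423.8392]
0.025 0.011 -0.014 [302.5189 108.5964] [375.1894 435.9639]
0.025 0.011 0 [302.4053 104.4412] [374.053 394.412]
-0.037 -0.011 -0.014 [283.5575  98.21  ] [185.5754 332.1005]
-0.037 -0.011 0 [283.2915  94.0479] [182.9146 290.4785]
-0.037 0.011 -0.014 [290.7369  95.4095] [257.3694 304.0953]
-0.037 0.011 0 [290.5305  91.2469] [255.3049 262.4688]
0.037 -0.011 -0.014 [297.5534 114.1926] [325.5345 491.9259]
0.037 -0.011 0 [297.397  110.0414] [323.9696 450.4143]
0.037 0.011 -0.014 [304.8658 111.2231] [398.6584 462.2313]
0.037 0.011 0 [304.7712 107.07  ] [397.7125 420.7005]
```

View pics/c1b.png

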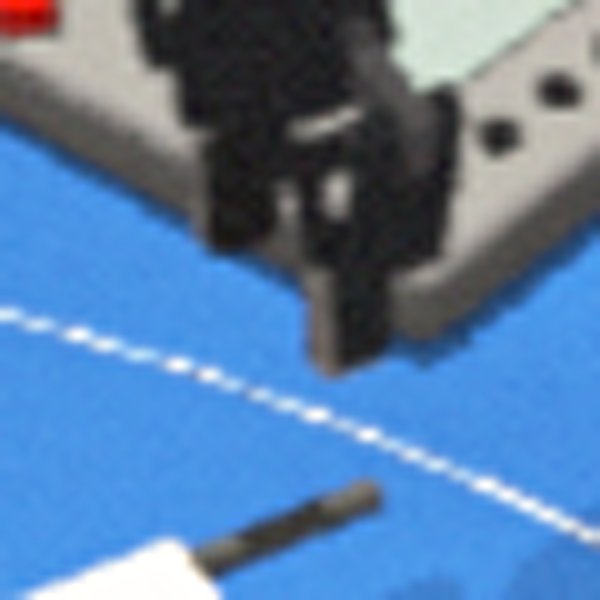

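```bash
python3 - <<'E'
from h import *
from station import vision, readout
show(readout.state())
p=np.array([0.24373, 0.49226, 0.21462]); d=np.array([.4436,.8962,0]); w=np.array([.8962,-.4436,0])
for n,(u,v) in {"side":(95,20),"top":(75,260)}.items():
  I=vision.camera_info(n)
  a=cv2.imread(f"pics/{n}0.png")[v:v+70,u:u+70]
  a=cv2.resize(a,(560,560),interpolation=cv2.INTER_CUBIC)
  for s in(-1,1):
    for z,c in((-.014,(0,0,255)),(-.001,(0,255,255)),(.02,(0,255,0))):
      for ww in(-.011,.011):
        q=(proj(I,p+s*.0425*d+ww*w+[0,0,z])[0]-[u,v]+.5)*8
        cv2.circle(a,tuple(int(x) for x in q),4,c,-1)
  cv2.imwrite(f"pics/c0{n}.png",a)
E
```

```text
t 4.83 p [0.564  0.2478 0.1291] F [-0.0495  1.2322 -0.2958] M [-0.0398 -0.0124 -0.0351] w -0.0001
```

View pics/c0side.png

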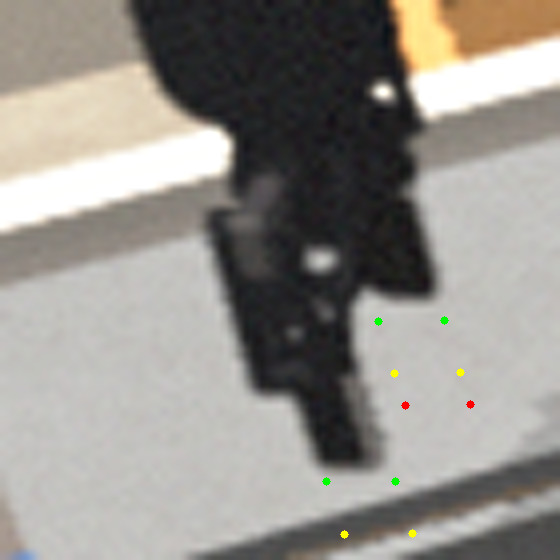

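View pics/c0top.png

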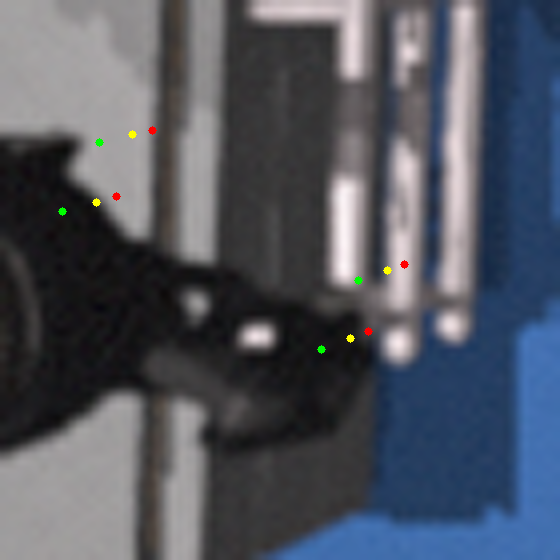

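The gripper closed to 0, so it missed the pin. The close-up shows the fingertips ending at or above the pin, near crop pixel (300,262). The tips appear about 20 mm higher than the stated tool geometry predicts. There is only air below the pin, so I reopen, go deeper and grip again. I'll touch off later for the plug.

```bash
python3 - <<'E'
from h import *
from station import manip, kinematics, readout, vision
v=np.load("nest.npy"); Rm,t=nestpts(v)
P=Rm@np.array(kp(v[3],.068))+t-[0,0,.025]
manip.grip(.04,35)
print(manip.line_to(P,feed=.08,threshold=8)); show(readout.state())
manip.grip(.0,35); show(readout.state())
for n in("side","top"): cv2.imwrite(f"pics/{n}3.png",vision.capture(n)[:,:,::-1])
a=cv2.imread("pics/side3.png")[90:150,265:325];b=cv2.imread("pics/top3.png")[130:190,190:250]
cv2.imwrite("pics/c3.png",np.hstack([cv2.resize(q,(400,400),interpolation=cv2.INTER_CUBIC) for q in(a,b)]))
E
```

```text
False
t 5.7 p [0.5634 0.2475 0.1081] F [-0.164   0.4022  0.5517] M [-0.0705 -0.0137  0.0087] w 0.0402
t 6.08 p [0.5643 0.2488 0.1096] F [-0.0632  2.1219  0.0574] M [ 0.343  -0.0697 -0.0659] w 0.0083
```

View pics/c3.png

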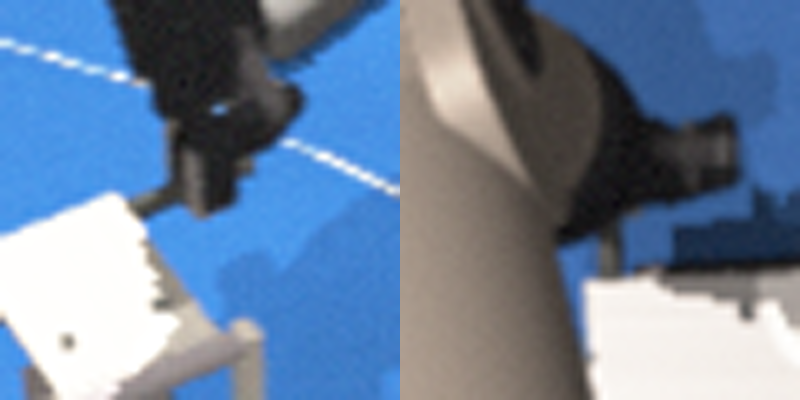

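```bash
python3 - <<'E'
from h import *
from station import manip, kinematics, readout, vision
v=np.load("nest.npy"); Rm,t=nestpts(v)
for th in np.linspace(v[3],.75,4)[1:]:
    P=Rm@np.array(kp(th,.068))+t-[0,0,.025]
    print(manip.line_to(P,feed=.08,threshold=25)); show(readout.state())
for n in("side","top"): cv2.imwrite(f"pics/{n}4.png",vision.capture(n)[:,:,::-1])
a=cv2.imread("pics/side4.png")[70:190,230:350];b=cv2.imread("pics/top4.png")[110:230,190:310]
cv2.imwrite("pics/c4.png",np.hstack([cv2.resize(q,(400,400),interpolation=cv2.INTER_CUBIC) for q in(a,b)]))
E
```

```text
False
t 6.53 p [0.5646 0.2453 0.1263] F [0.154  2.9135 1.7787] M [ 0.7507 -0.1656 -0.0011] w 0.0083
False
t 6.89 p [0.565  0.239  0.1415] F [0.5821 5.6411 1.2676] M [ 1.2815 -0.2346 -0.0173] w 0.0086
False
t 7.25 p [0.5658 0.2296 0.1555] F [0.0817 5.4502 4.348 ] M [ 1.372  -0.1259 -0.043 ] w 0.0085
```

View pics/c4.png

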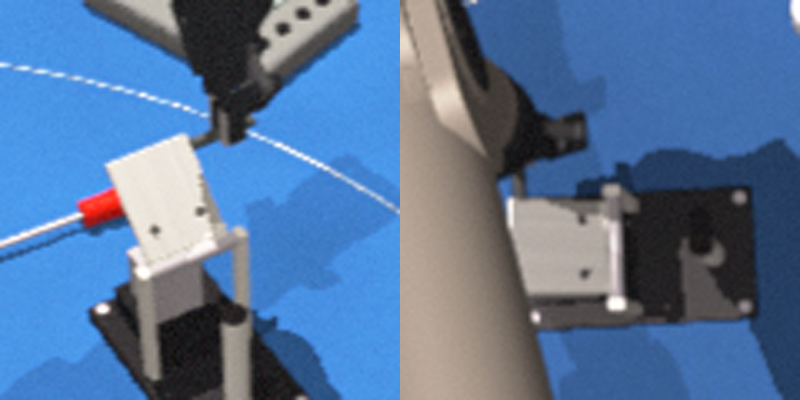

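The plate is rising with the fingers around the pin. Continuing the arc in stages.

```bash
python3 - <<'E'
from h import *
from station import manip, kinematics, readout, vision
v=np.load("nest.npy"); Rm,t=nestpts(v)
for th in np.linspace(.75,2.2,7)[1:]:
    P=Rm@np.array(kp(th,.068))+t-[0,0,.025]
    r=manip.line_to(P,feed=.08,threshold=30); print(r); show(readout.state())
    if r: break
for n in("side","top"): cv2.imwrite(f"pics/{n}5.png",vision.capture(n)[:,:,::-1])
a=cv2.imread("pics/side5.png")[70:190,230:350];b=cv2.imread("pics/top5.png")[110:230,190:310]
cv2.imwrite("pics/c5.png",np.hstack([cv2.resize(q,(400,400),interpolation=cv2.INTER_CUBIC) for q in(a,b)]))
E
```

```text
False
t 7.74 p [0.5669 0.2159 0.1691] F [-1.3701  6.3436  7.5815] M [1.5666 0.2179 0.016 ] w 0.0083
False
t 8.13 p [0.5682 0.1994 0.1791] F [-2.0801  5.412  12.2936] M [1.6688 0.7065 0.0122] w 0.0082
False
t 8.53 p [0.5699 0.1779 0.1835] F [-2.8045  3.315  14.091 ] M [ 1.0298  0.7803 -0.0561] w 0.0081
False
t 8.92 p [0.5715 0.1551 0.1813] F [-1.5746 -0.7004  8.607 ] M [ 0.2889  0.4039 -0.0335] w 0.0083
False
t 9.31 p [0.5728 0.1356 0.1744] F [ 1.4068 -3.2356  5.1433] M [-0.2583 -0.0729 -0.0249] w 0.0084
False
t 9.7 p [0.5738 0.1206 0.1642] F [ 1.8753 -0.974   1.1687] M [-0.008  -0.4386 -0.0506] w 0.0081
```

View pics/c5.png

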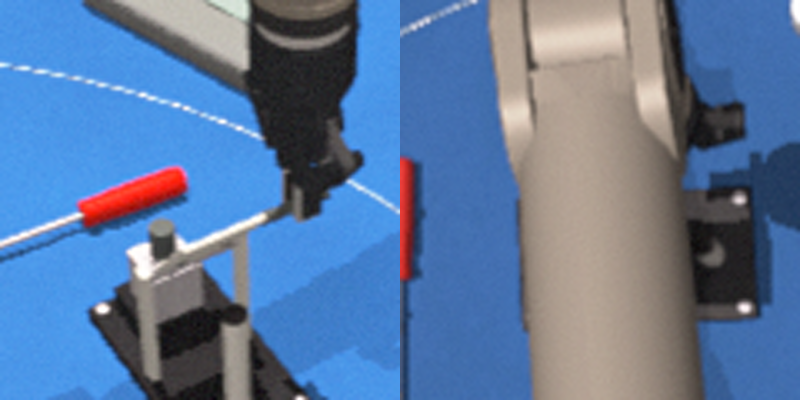

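```bash
python3 - <<'E'
from h import *
from station import manip, kinematics, readout, vision
v=np.load("nest.npy"); Rm,t=nestpts(v)
for th in np.linspace(2.2,np.pi,6)[1:]:
    P=Rm@np.array(kp(th,.068))+t-[0,0,.025]
    r=manip.line_to(P,feed=.08,threshold=30); print(r); show(readout.state())
    if r: break
for n in("side","top"): cv2.imwrite(f"pics/{n}6.png",vision.capture(n)[:,:,::-1])
a=cv2.imread("pics/side6.png")[70:190,230:350];b=cv2.imread("pics/top6.png")[110:230,190:310]
cv2.imwrite("pics/c6.png",np.hstack([cv2.resize(q,(400,400),interpolation=cv2.INTER_CUBIC) for q in(a,b)]))
E
```

```text
False
t 10.14 p [0.5745 0.1102 0.1542] F [ 2.7207 -0.3289 -0.29  ] M [ 0.0608 -0.6723 -0.0275] w 0.0081
False
t 10.48 p [0.5751 0.1019 0.1424] F [ 2.6474  2.05   -1.4688] M [ 0.4222 -0.6891 -0.0195] w 0.0081
False
t 10.82 p [0.5755 0.0955 0.1292] F [ 3.3969  2.8099 -1.378 ] M [ 0.9572 -0.5866 -0.019 ] w 0.0083
False
t 11.17 p [0.5758 0.0911 0.114 ] F [ 3.3733  4.0743 -2.536 ] M [ 0.8969 -0.7394 -0.0436] w 0.0079
False
t 11.51 p [0.5759 0.0896 0.0988] F [ 3.4819  3.9711 -1.4803] M [ 0.9933 -0.6363  0.0363] w 0.0082
```

View pics/c6.png

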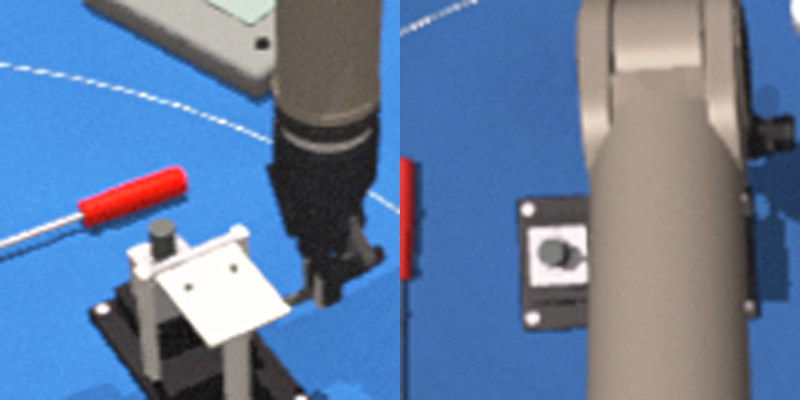

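The plate is over, lying across the pillar near side-crop (220,300), and the block and plug are now in view. I'll press down a little to find the stop.

```bash
python3 - <<'E'
from h import *
from station import manip, kinematics, readout, vision
s=readout.state(); p=np.array(s["ee_pos"])
print(manip.line_to(p-[0,0,.01],feed=.03,threshold=10)); show(readout.state())
manip.wait(.25)
cv2.imwrite("pics/side7.png",vision.capture("side")[:,:,::-1])
manip.grip(.04)
show(readout.state())
P=np.array(readout.state()["ee_pos"])
manip.line_to([P[0],P[1],.22],feed=.15); show(readout.state())
for n in("side","top"): cv2.imwrite(f"pics/{n}8.png",vision.capture(n)[:,:,::-1])
a=cv2.imread("pics/side8.png")[100:220,240:360];b=cv2.imread("pics/top8.png")[130:230,200:300]
cv2.imwrite("pics/c8.png",np.hstack([cv2.resize(q,(400,400),interpolation=cv2.INTER_CUBIC) for q in(a,b)]))
E
```

```text
True
t 11.84 p [0.576  0.0898 0.0979] F [-0.2124 -0.3641  5.2195] M [0.0656 0.2007 0.0122] w 0.0083
t 12.55 p [0.5766 0.0928 0.0976] F [ 0.2324  0.1181 -0.0658] M [-0.0159  0.0136  0.0102] w 0.0399
t 13.52 p [0.5758 0.0927 0.2189] F [-0.4912  0.6667 -0.5595] M [-0.0119 -0.0138 -0.0002] w 0.0406
```

View pics/c8.png

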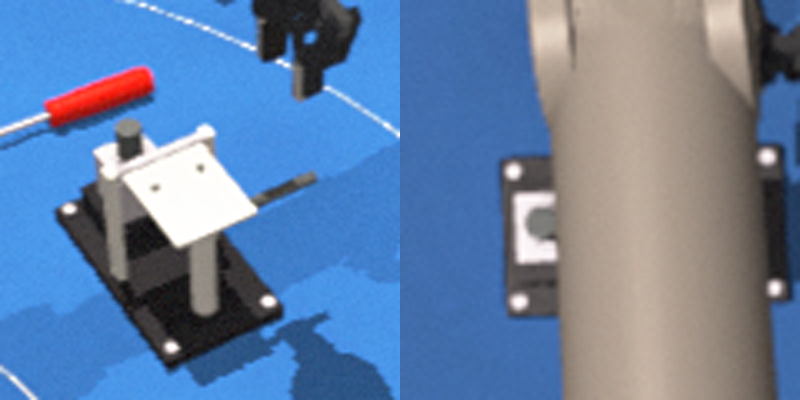

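```bash
python3 - <<'E'
from h import *
from station import vision
v=np.load("nest.npy"); Rm,t=nestpts(v)
I=vision.camera_info("side")
for th in(2.9,3.0,3.1416,3.25): print(th,(proj(I,Rm@np.array(kp(th,.092))+t)[0]-[240,100]+.5)*3.333)
a=cv2.imread("pics/side8.png")[125:175,255:305];b=cv2.imread("pics/top6.png")[165:215,220:270]
a,b=[cv2.resize(q,(400,400),interpolation=cv2.INTER_CUBIC) for q in(a,b)]
for n,im,o in(("side",a,(255,125)),("top",b,(220,165))):
  J=vision.camera_info(n)
  for p,c in(([0,0,.116],(0,0,255)),([.022,.022,.082],(0,255,0)),([-.022,.022,.082],(0,255,0)),([.022,-.022,.082],(0,255,0)),([-.022,-.022,.082],(0,255,0))):
    q=(proj(J,Rm@np.array(p)+t)[0]-o+.5)*8; print(n,p,q); cv2.circle(im,tuple(int(x) for x in q),3,c,-1)
cv2.imwrite("pics/c8b.png",np.hstack([a,b]))
E
```

```text
2.9 [314.1369 156.7053]
3.0 [314.9375 165.2244]
3.1416 [315.099  176.2433]
3.25 [314.4632 183.7299]
side [0, 0, 0.116] [189.6979 105.3936]
side [0.022, 0.022, 0.082] [284.4948 193.7612]
side [-0.022, 0.022, 0.082] [220.7656 115.3101]
side [0.022, -0.022, 0.082] [169.6951 243.0631]
side [-0.022, -0.022, 0.082] [107.2085 162.9697]
top [0, 0, 0.116] [121.9989 168.2088]
top [0.022, 0.022, 0.082] [204.0652 105.1981]
top [-0.022, 0.022, 0.082] [ 69.8952 112.7511]
top [0.022, -0.022, 0.082] [210.3841 239.2876]
top [-0.022, -0.022, 0.082] [ 75.9452 246.8305]
```

View pics/c8b.png

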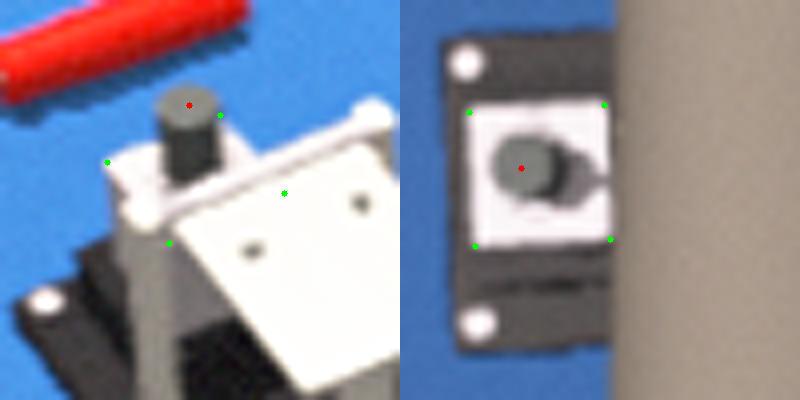

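The keeper pin end fits an angle of about π: it is at crop (316,176) and π predicts (315,176). The plug head top matches its predicted position within 0.3 px in both views. To settle the tool's true height, I'll touch the closed fingertips lightly on the head top, which is 116 mm above the table.

```bash
python3 - <<'E'
from h import *
from station import manip, kinematics, readout, vision
v=np.load("nest.npy"); Rm,t=nestpts(v); o=ori(Rm[:,1])
manip.reach([t[0],t[1],.22],o); manip.grip(0,20); show(readout.state())
manip.line_to([t[0],t[1],.145],feed=.12)
manip.wait(.15); s=readout.state(); show(s)
for n in("side","top"): cv2.imwrite(f"pics/{n}9.png",vision.capture(n)[:,:,::-1])
a=cv2.imread("pics/side9.png")[105:185,245:325];b=cv2.imread("pics/top9.png")[130:230,200:300]
cv2.imwrite("pics/c9.png",np.hstack([cv2.resize(q,(400,400),interpolation=cv2.INTER_CUBIC) for q in(a,b)]))
E
```

```text
t 15.65 p [0.4984 0.2132 0.22  ] F [-0.5386  0.2761 -0.2819] M [ 0.0171  0.0214 -0.0052] w -0.0001
t 16.57 p [0.4993 0.2135 0.1461] F [ 0.6298 -0.9373  0.6278] M [ 0.0212 -0.0154 -0.0012] w 0.0002
```

View pics/c9.png

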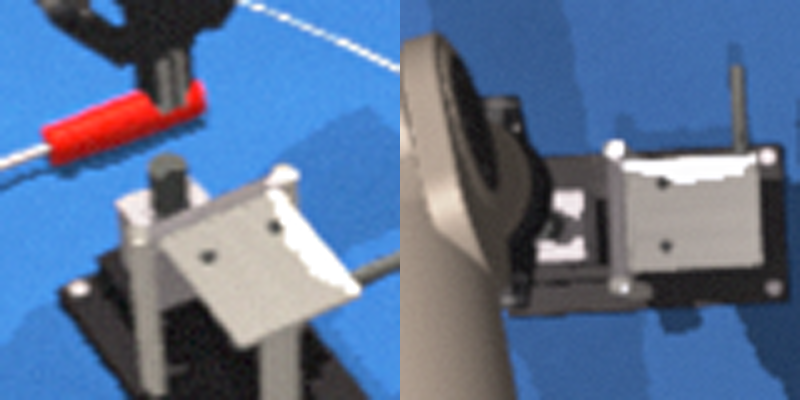

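```bash
python3 - <<'E'
from h import *
from station import manip, kinematics, readout, vision
v=np.load("nest.npy"); Rm,t=nestpts(v)
r=manip.line_to([t[0],t[1],.097],feed=.035,threshold=5); print(r); show(readout.state())
manip.wait(.1); show(readout.state())
for n in("side","top"): cv2.imwrite(f"pics/{n}10.png",vision.capture(n)[:,:,::-1])
a=cv2.imread("pics/side10.png")[115:175,250:310];b=cv2.imread("pics/top10.png")[160:220,210:270]
cv2.imwrite("pics/c10.png",np.hstack([cv2.resize(q,(400,400),interpolation=cv2.INTER_CUBIC) for q in(a,b)]))
E
```

```text
True
t 17.84 p [0.4982 0.2132 0.1004] F [-0.5543 -0.3912  3.9803] M [-0.0499  0.1476  0.0075] w -0.0
t 17.94 p [0.4982 0.2132 0.1005] F [-0.331  -0.3404  5.7074] M [-0.0707  0.1207 -0.0258] w -0.0001
```

View pics/c10.png

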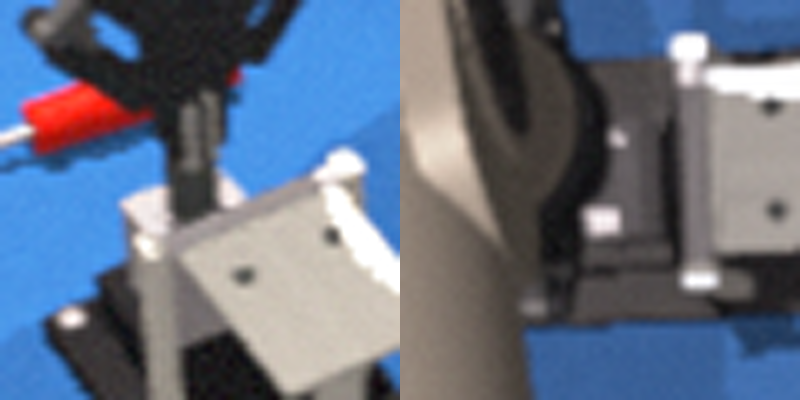

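Contact came at TCP z = 0.1005, so the true tip is 15.5 mm above the reported TCP instead of 14 mm below it. That agrees with the miss on the pin. The picture shows the tip centred on the head at (192,165). Next I back off, open, descend until the tips are about 3 mm above the flange, and look before closing.

```bash
python3 - <<'E'
from h import *
from station import manip, kinematics, readout, vision
v=np.load("nest.npy"); Rm,t=nestpts(v)
manip.line_to([t[0],t[1],.125],feed=.1); manip.grip(.05,25)
r=manip.line_to([t[0],t[1],.075],feed=.06,threshold=7); print(r); manip.wait(.1);show(readout.state())
for n in("side","top"): cv2.imwrite(f"pics/{n}11.png",vision.capture(n)[:,:,::-1])
a=cv2.imread("pics/side11.png")[115:175,250:310];b=cv2.imread("pics/top11.png")[140:230,200:290]
cv2.imwrite("pics/c11.png",np.hstack([cv2.resize(q,(400,400),interpolation=cv2.INTER_CUBIC) for q in(a,b)]))
E
```

```text
False
t 20.07 p [0.4989 0.2134 0.0755] F [ 0.7932 -1.1395  0.1203] M [0.0132 0.0233 0.0142] w 0.05
```

View pics/c11.png

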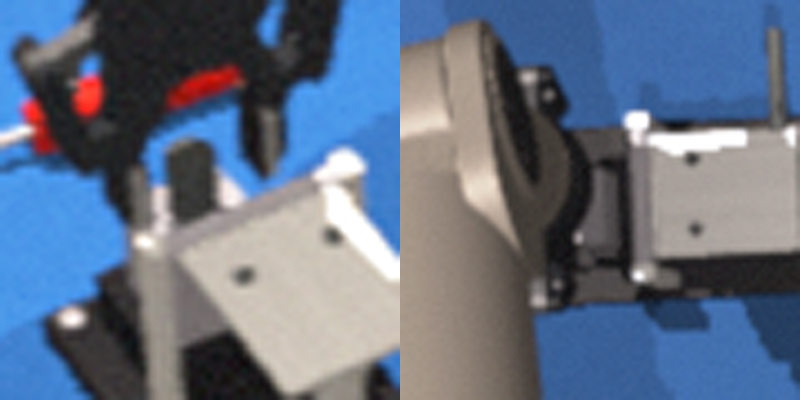

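```bash
cat >> h.py <<'E'
def avg(readout,manip,n=8):
    L=[]
    for _ in range(n):
        s=readout.state(); L.append(np.r_[s["ft_force"],s["wrist_torque"],s["ee_pos"],s["width"]]); manip.wait(.02)
    a=np.mean(L,0); print("t",round(s["time_s"],2),"F",a[:3],"M",a[3:6],"p",a[6:9],"w",round(a[9],4)); return a
E
python3 - <<'E'
from h import *
from station import manip, kinematics, readout, vision
avg(readout,manip)
for w in(.030,.027,.024):
    manip.grip(w,20); avg(readout,manip)
for n in("side",): cv2.imwrite(f"pics/{n}12.png",vision.capture(n)[:,:,::-1])
a=cv2.imread("pics/side12.png")[115:175,250:310]
cv2.imwrite("pics/c12.png",cv2.resize(a,(540,540),interpolation=cv2.INTER_CUBIC))
E
```

```text
t 20.28 F [ 0.0971 -0.1101 -0.1306] M [-0.0042  0.0119  0.0045] p [0.4987 0.2134 0.0754] w 0.0501
t 20.75 F [ 0.1081  0.0607 -0.1588] M [-0.0145  0.0095 -0.007 ] p [0.4984 0.2132 0.075 ] w 0.0301
t 21.1 F [-0.0922  0.0506  0.0703] M [-0.0136 -0.0202 -0.0118] p [0.4984 0.2132 0.075 ] w 0.0269
t 21.45 F [ 0.0175 -0.1227  0.3012] M [-0.0095 -0.0099  0.0026] p [0.4984 0.2132 0.075 ] w 0.0241
```

View pics/c12.png

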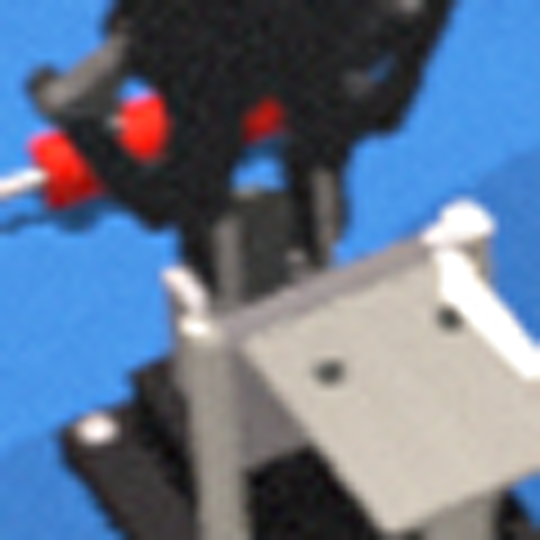

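The head sits between the fingers and no contact force shows at 24 mm, so it is centred within about 2 mm. Closing the grip and reading the forces.

```bash
python3 - <<'E'
from h import *
from station import manip, kinematics, readout, vision
manip.grip(.0,30); manip.wait(.1); avg(readout,manip,10)
E
```

```text
t 21.98 F [-2.3799 -0.5615  3.3017] M [-0.0939  0.5083  0.0122] p [0.498  0.2132 0.0751] w 0.0209
```

```bash
cat > step.py <<'E'
from h import *
from station import manip, kinematics, readout, vision
import sys, json
v=np.load("nest.npy"); Rm,t=nestpts(v)
def go(c,feed=.01,thr=12):
    r=manip.line_to(c,feed=feed,threshold=thr); a=avg(readout,manip,6)
    if r: print("THRESH")
    return r,a
E
python3 - <<'E'
from step import *
c=np.array([t[0],t[1],.0751])
k=6000.
a=avg(readout,manip,4)
for i in range(2):
    c[:2]+=a[:2]/k*.9
    r,a=go(c)
np.save("c.npy",c); print(c)
E
```

```text
t 22.05 F [-2.6763 -0.7236  3.5201] M [-0.0956  0.568   0.0135] p [0.4981 0.2133 0.0751] w 0.0209
t 22.4 F [-2.1794 -0.0739  2.128 ] M [-0.0152  0.4613 -0.0183] p [0.498  0.2132 0.0751] w 0.0209
t 22.75 F [-1.3868  0.1626  1.4807] M [0.0454 0.2788 0.0013] p [0.4979 0.2132 0.0751] w 0.0211
[0.4977 0.2131 0.0751]
```

```bash
python3 - <<'E'
from step import *
c=np.load("c.npy"); k=6000.
a=avg(readout,manip,4)
for i in range(4):
    c[:2]+=a[:2]/k*.8
    c[2]+=.002 if i<2 else .003
    r,a=go(c,feed=.012,thr=9)
    if r or a[2]<-7: break
np.save("c.npy",c); print(c)
E
```

```text
t 22.82 F [-1.5742  0.3158  1.6496] M [ 0.0457  0.2472 -0.0025] p [0.4979 0.2132 0.0751] w 0.0209
t 23.23 F [-0.0845  0.3498 -2.335 ] M [-0.0124 -0.0467 -0.0013] p [0.4975 0.2129 0.0768] w 0.021
t 23.65 F [ 0.345  -0.0896 -2.2162] M [-0.0104 -0.0411 -0.    ] p [0.4974 0.2132 0.0791] w 0.021
t 24.15 F [-0.1059 -0.168  -2.067 ] M [-0.0038 -0.0114 -0.0027] p [0.4974 0.2132 0.0821] w 0.021
t 24.65 F [-0.0555 -0.0755 -2.0994] M [-0.0039  0.0127 -0.0146] p [0.4974 0.2132 0.0851] w 0.0209
[0.4975 0.2132 0.0851]
```

The lift is clean: Fz is about −2.1 N, which is the plug's weight alone, and the lateral forces are near zero. Continuing to 35 mm.

```bash
python3 - <<'E'
from step import *
c=np.load("c.npy"); k=6000.
a=avg(readout,manip,4)
for i in range(5):
    c[:2]+=a[:2]/k*.5
    c[2]+=.005
    r,a=go(c,feed=.015,thr=9)
    if r or a[2]<-6: break
np.save("c.npy",c); print(c)
for n in("side","top"): cv2.imwrite(f"pics/{n}13.png",vision.capture(n)[:,:,::-1])
a=cv2.imread("pics/side13.png")[110:180,245:315];b=cv2.imread("pics/top13.png")[140:230,200:290]
cv2.imwrite("pics/c13.png",np.hstack([cv2.resize(q,(400,400),interpolation=cv2.INTER_CUBIC) for q in(a,b)]))
E
```

```text
t 24.72 F [-0.0952 -0.2553 -2.5804] M [-0.0065 -0.0237  0.0173] p [0.4974 0.2132 0.0851] w 0.0211
t 25.3 F [ 0.0524  0.0029 -2.4281] M [ 0.0061 -0.0247 -0.0012] p [0.4974 0.2132 0.0902] w 0.0209
t 25.88 F [-0.2288  0.2683 -2.0361] M [-0.0028 -0.015   0.0077] p [0.4974 0.2132 0.0951] w 0.0209
t 26.47 F [ 0.0605  0.2611 -2.3363] M [-0.0046 -0.0266  0.0026] p [0.4974 0.2132 0.1001] w 0.0209
t 27.05 F [ 0.0195 -0.2288 -2.0715] M [ 0.0006 -0.0276 -0.014 ] p [0.4974 0.2132 0.1051] w 0.0207
t 27.63 F [ 0.0327 -0.384  -2.2458] M [-0.0053 -0.0266  0.0109] p [0.4974 0.2132 0.1101] w 0.0209
[0.4975 0.2132 0.1101]
```

View pics/c13.png

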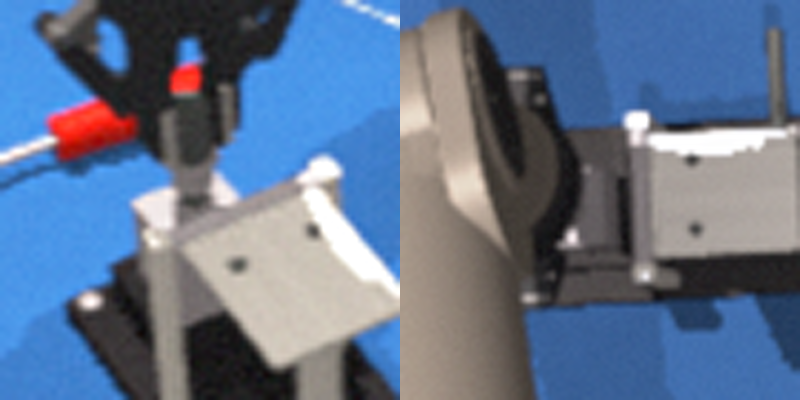

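```bash
python3 - <<'E'
from step import *
I=vision.camera_info("side")
for z in(0,.027,.031,.035,.039): print(z,(proj(I,[.4978,.2132,.116+z])[0]-[255,105]+.5)*10,"flangeTop",((proj(I,[.4978,.2132,.086+z])[0]-[255,105]+.5)*10)[1])
print("mouth",(proj(I,[.4978,.2132,.082])[0]-[255,105]+.5)*10)
a=cv2.imread("pics/side13.png")[105:165,255:315]
cv2.imwrite("pics/c13b.png",cv2.resize(a,(600,600),interpolation=cv2.INTER_CUBIC))
E
```

```text
0 [235.1077 332.5306] flangeTop 413.14283319282424
0.027 [229.0284 257.5414] flangeTop 340.7179392785429
0.031 [228.1113 246.2284] flangeTop 329.7951776776341
0.035 [227.1898 234.8617] flangeTop 318.8215561066687
0.039 [226.2639 223.4411] flangeTop 307.7967185055593
mouth [242.4974 423.6831]
```

View pics/c13b.png

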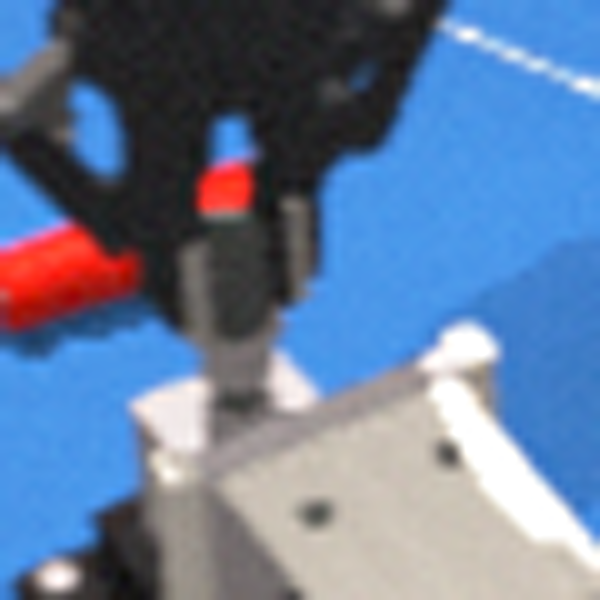

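The picture shows the head-top centre near crop (228,238), which is a lift of about 34 mm. The waist is visible at (237,400) above the bore, and the block corner is at (135,408) against a predicted (134,404), so the block is still seated. Handing in.

```bash
python3 - <<'E'
from step import *
manip.wait(.3); avg(readout,manip,4)
workorder=__import__("station").workorder
print(workorder.job_done()); show(readout.state())
E
```

```text
t 28.1 F [ 0.0985  0.1532 -2.2002] M [-0.0117  0.0205 -0.0074] p [0.4974 0.2131 0.1101] w 0.0208
the job is handed in; nothing more can be done
None
the job is handed in; nothing more can be done
```

I swung the keeper over by its side pin until it lay flat on its back. I then drew the plug straight up 35 mm by the tool reading, and handed in at about 28 s still holding it. No verdict is reported, so the checks below are mine.

**Last checks:**
- **Keeper:** the pin end in the side picture fits an angle of about π, and I felt the stop when pressing down.
- **Plug:** the picture gives about 34 mm of lift, with the waist showing above the bore. Gripper width held at 21 mm and the position was steady.
- **Block:** its top corner was within 0.5 px of its seated position. The lift force stayed near −2.2 N, which is the plug's weight alone, with almost no side force, so nothing bound.

**Disagreed or failed:**
- **First pin grip:** it closed on air. The fingertips turned out to sit about 29 mm farther back along the tool than stated. I gripped the pin 20 mm lower, then measured the offset by lightly touching the closed tips on the plug head.
- **Pin width:** the gripper read 8.3 mm on the 10 mm pin.

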